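Find the fuller paint pot on the balance

TASK

The two sealed paint pots look alike but one holds more paint. Seat one pot in the orange collar of each pan of the balance, fully down on the pan floor and without pressing hard (feel for the collar, which is clamped a little off the pan's middle), let go of both so that the beam can show the heavier one; then stand that heavier pot in the middle of the blue tray, leave the lighter one seated in its pan, and disturb nothing else on the table.

Things in the scene. Friction and masses are not known exactly. Their poses are not given: they have to be found in the camera images.
- pot_1_mid (a point): centre (half-way up, 30 above its underside) of one of two identical sealed paint pots: upright white cylinder, 50 in diameter, 60 high, blue band, flat blue lid; foot edge chamfered 1.5 wide, 2 high. Weighs 0.18 to 0.32 kg; the two differ by 0.07 kg or more and either may be the heavier. Starts standing on the table.
- pot_2_mid (a point): the same point of the other pot: centre (half-way up, 30 above its underside) of one of two identical sealed paint pots: upright white cylinder, 50 in diameter, 60 high, blue band, flat blue lid; foot edge chamfered 1.5 wide, 2 high. Weighs 0.18 to 0.32 kg; the two differ by 0.07 kg or more and either may be the heavier. Starts standing on the table.
- balance: green equal-arm counter balance, fixed to the table; base 110 (x) by 300 (y), 24 high, centre block 50 by 50 up to 60 high, with a white pointer card up to 73 high on its -x side; origin under its centre, y along the beam, z up. The pans' middles are 120 either side of the pivot.
- beam (a joint): tilt of the beam in rad, -0.09 to 0.09 (stops); 0 level, positive when the left (+y) pan is up and the right one down. A weak spring (0.3 N m/rad) levels it when empty and it is well damped: with both pots on it swings to the stop on the heavier pot's side within about 2 s.
- pan_left_floor (a point): middle of the floor of the left pan (towards +y of the balance): aluminium plate 100 (balance x) by 74; this point is about 93 above the table with the beam level, 11 higher or lower at the stops. Axes as the balance's; it stays level. A pot is seated when flat on the floor inside the orange collar: pot centre 30 above this point (36 if still on the collar's rim).
- pan_right_floor (a point): middle of the floor of the right pan (towards -y of the balance): aluminium plate 100 (balance x) by 74; this point is about 93 above the table with the beam level, 11 higher or lower at the stops. Axes as the balance's; it stays level. A pot is seated when flat on the floor inside the orange collar: pot centre 30 above this point (36 if still on the collar's rim).
- pan_left: the left pan with its collar, on a rubber mount that gives 1 per 3 N; origin on its pivot, 30 below the floor point. Orange collar ring on the floor: bore 55, outside 63, rim 6 high, clamped up to 9 either way of the pan's middle along the balance's x (not measured; true in y); it does not move. Delicate: 20 N on a pan, from above or sideways, is too much.
- pan_right: the right pan with its collar, on a rubber mount that gives 1 per 3 N; origin on its pivot, 30 below the floor point. Orange collar ring on the floor: bore 55, outside 63, rim 6 high, clamped up to 9 either way of the pan's middle along the balance's x (not measured; true in y); it does not move. Delicate: 20 N on a pan, from above or sideways, is too much.
- tray: square shallow blue tray, 100 by 100, fixed; walls 4 thick and 12 high, floor 4 thick; origin under its centre.
- dish: bystander, to be left alone: white saucer, 90 across, 20 high, origin on its underside or axis
- bowl: bystander, to be left alone: white bowl, 90 across, 40 high, origin on its underside or axis
- paint_jar: bystander, to be left alone: yellow jar with black cap, 52 across, 60 high, origin on its underside or axis
- medium: bystander, to be left alone: clear bottle with yellow cap, 60 across, 130 high, origin on its underside or axis
- brush: bystander, to be left alone: paint brush 200 long, origin on its underside or axis
- brush2: bystander, to be left alone: paint brush 200 long, origin on its underside or axis

How it is judged:
By the outcome, as a careful person would: the job done as asked, in the order asked, and still so for the second after the job is handed in, with the robot touching nothing.
It also fails if it takes over 72 s, if anything falls off the work surface, if the arm or the gripper's body presses on something with over 40 N, if the wrist force passes 120 N, or if a joint passes its speed limit or range.

ROBOT

A 6-joint arm with a two-finger parallel gripper is mounted at the origin on the work surface. World frame = base frame: x ahead of the robot, y to its left, z up, the work surface at z = 0. Lengths are in m, angles in rad, forces in N, time in s.
With the tool pointing down it reaches from about 0.375 to 0.825 m from the base axis. Payload 5.5 kg.
Tool frame: the origin (TCP) lies at the very end of the fingers, on their centre line; the grasp point (between the pads) lies 19 mm behind it (manip.grasp_offset is the distance from the TCP to the grasp point, in m); y points along the fingers, x is the direction in which the jaws open and shut, and the axes are right-handed (so a half turn about y gives the same grasp; the last joint's range is limited). The gripper opens to 85 mm and grips with 20 to 120 N. Pads are 22 mm wide; open, the fingers measure 114 mm over their backs; the gripper's body (76 mm by 85 mm) begins 54 mm behind the grasp point. The pads swing forward as they close: fully open they stand 13 mm farther back than shut.
Start: joints at [1.206, 0.314, -0.047, 1.21, 0, 1.571], TCP at [0.214, 0.561, 0.231] pointing down, gripper open.
Joint ranges: [-2.67, 2.67], [-0.69, 1.73], [-1.03, 1.25], [-2.08, 2.16], [-1.42, 1.45], [-3.14, 3.14]. Speed limits (rad/s): [2.39, 2.39, 3.01, 3.14, 3.14, 3.14].

INTERFACE

Orientations are given as a unit quaternion [w, x, y, z].
In Python, from station import manip gives the robot as it stands.
- The arm moves only by the shell command python3 -m handwheel 'ROWS' [FORCE]. ROWS is text: rows parted by semicolons, each of 7 numbers parted by spaces: the shift along the tool's x, y, z in cm, then the turn, a rotation vector about the tool's x, y, z in degrees, then the gripper's target within -1 to 1 (shut at 1, half-way at 0, fully open at -1). In form: dx dy dz ax ay az grip; .... A call has 1 to 5 rows; each row shifts and turns the pose as measured when the row begins, along the tool's axes as they then stand; what a row does not reach is not made up. A row lasts 1/10 s, in which the tool goes at most 50 mm and 8.59 degrees, less where a joint would pass 70% of its speed; a pose out of reach is approached as far as the arm can. A call with a gripper value outside its range is refused whole. The fingers move at their own pace and stop on an object; FORCE is the grip in N (left out, the last holds). Time passes only in rows, so rows that do not move let the fingers close. It gives the time, the measured TCP pose, the force and the opening at its end, in the units of the state.
- manip.read_state(): the state, without advancing time (a new reading comes with each control period).
- manip.read_camera(name): name is "side" or "top"; returns the picture (420x560x3 uint8, blue, green, red); there is no depth.
- manip.camera_info(name): a dict with "intrinsics" (3x3 intrinsics, pixels), "D" ([k1, k2, p1, p2, k3] as OpenCV has them; the pictures are not rectified), "world_to_cam" (4x4, takes a point from world to camera coordinates). Camera axes: x right, y down, z forward; pixel columns grow to the right and rows downward; lengths in m; the calibration is good to about 2 mm. A picture is of the moment at which its call begins. camera_info takes no time and is no camera call.
- manip.finish_job(): hands the job in, once; it reports no verdict.
The state is a dict: "time_s": time; "joints": joint angles; "dq": joint speeds; "effort": joint torques, N m; "tool_pos": TCP position; "tcp_rot": TCP orientation; "force": force on the tool from outside, world axes, zero at the start; "wrist_torque": the same for the moment, N m; "finger_gap": finger opening in m.
Only numpy, scipy, OpenCV 4.12 (cv2) and the standard library are available. Lean on these libraries where they do the work, as an engineer would, in place of code of your own. Each camera call takes 0.05 s, during which the arm holds its last target.

## Working session

There is one attempt and no reset: what is moved stays moved. The work goes in short steps, Python scripts to look and compute and a shell command to move; the robot and the scene stay as the last step left them, time stands still between calls to the robot, and variables do not carry over. Pictures are saved under pics/ and viewed, and the job is handed in when it is done.

```bash
ls; mkdir -p pics; python3 - <<'E'
from station import manip
import cv2
for n in("top","side"):
    im=manip.read_camera(n); cv2.imwrite(f"pics/{n}0.png",im)
    c=manip.camera_info(n); print(c)
print(manip.read_state())
E
```

```text
pics
{'intrinsics': array([[379.52230849,   0.        , 284.41214391],
       [  0.        , 379.52230849, 210.51690677],
       [  0.        ,   0.        ,   1.        ]]), 'D': array([-0.07460862,  0.        ,  0.        ,  0.        ,  0.        ]), 'world_to_cam': array([[-1.60266435e-03, -9.99956128e-01,  9.22900418e-03,
        -6.38284530e-02],
       [-9.85899175e-01,  3.56816071e-05, -1.67340418e-01,
         5.73625234e-01],
       [ 1.67332747e-01, -9.36705813e-03, -9.85855978e-01,
         9.05616283e-01],
       [ 0.00000000e+00,  0.00000000e+00,  0.00000000e+00,
         1.00000000e+00]])}
{'intrinsics': array([[523.11276378,   0.        , 270.83360461],
       [  0.        , 523.11276378, 202.41114409],
       [  0.        ,   0.        ,   1.        ]]), 'D': array([-0.05399089,  0.        ,  0.        ,  0.        ,  0.        ]), 'world_to_cam': array([[ 0.94556372, -0.32503909, -0.01608889, -0.54276974],
       [-0.21154888, -0.5763403 , -0.78935349,  0.15277645],
       [ 0.24729806,  0.7497876 , -0.61372813,  1.32122828],
       [ 0.        ,  0.        ,  0.        ,  1.        ]])}
{'time_s': 0.1, 'joints': array([ 1.20601042e+00,  3.14128922e-01, -4.80080853e-02,  1.21018622e+00,
       -8.23961858e-06,  1.57080407e+00]), 'dq': array([-0.00141501, -0.00149127,  0.00355204, -0.0012034 ,  0.00078858,
       -0.00085249]), 'effort': array([-4.09026043e-04, -5.40767705e+01,  3.40541339e+01,  1.12048906e-02,
        8.97944226e-07, -8.77735090e-06]), 'tool_pos': array([0.21386338, 0.56002488, 0.23052388]), 'tcp_rot': array([-0.58209073,  0.58270785,  0.40056921, -0.40145517]), 'force': array([ 0.34267553,  0.51253367, -0.12512964]), 'wrist_torque': array([ 0.03733782, -0.01249375,  0.02221126]), 'finger_gap': 0.08563146246363047}
```

View pics/top0.png

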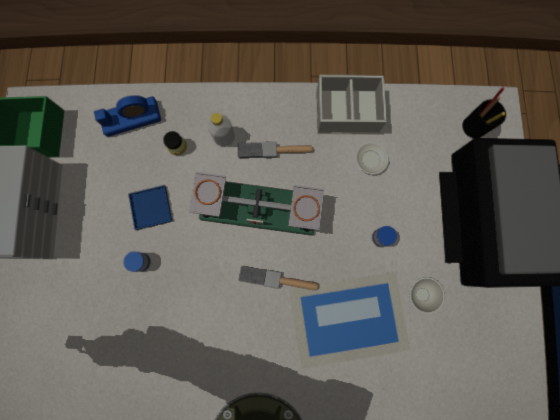

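View pics/side0.png

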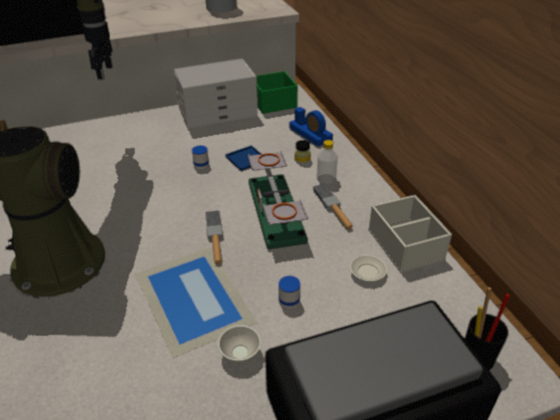

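```bash
cat > h.py <<'E'
from station import manip
import cv2, numpy as np
from scipy.spatial.transform import Rotation as R
def cam(n):
    c=manip.camera_info(n); T=c["world_to_cam"]; return c["intrinsics"],c["D"],T
def ray(n,uv):
    K,D,T=cam(n); p=cv2.undistortPoints(np.array([[uv]],float),K,D)[0,0]
    d=T[:3,:3].T@np.array([p[0],p[1],1]); o=-T[:3,:3].T@T[:3,3]; return o,d/np.linalg.norm(d)
def plane(n,uv,z):
    o,d=ray(n,uv); return o+d*(z-o[2])/d[2]
def tri(uvt,uvs):
    o1,d1=ray("top",uvt);o2,d2=ray("side",uvs)
    A=np.stack([d1,-d2],1); s=np.linalg.lstsq(A,o2-o1,rcond=None)[0]
    a=o1+d1*s[0];b=o2+d2*s[1]; return (a+b)/2,np.linalg.norm(a-b)
def proj(n,P):
    K,D,T=cam(n); return cv2.projectPoints(np.array([P],float),T[:3,:3],T[:3,3],K,D)[0][0,0]
def blobs(mask,amin=20):
    n,l,s,c=cv2.connectedComponentsWithStats(mask.astype(np.uint8))
    return [(s[i,4],c[i].round(1),s[i,:4]) for i in range(1,n) if s[i,4]>=amin]
def orange(im):
    h=cv2.cvtColor(im,cv2.COLOR_BGR2HSV); return (h[...,0]<14)&(h[...,1]>90)&(h[...,2]>90)
def lidmask(im):
    h=cv2.cvtColor(im,cv2.COLOR_BGR2HSV); return (h[...,0]>100)&(h[...,0]<130)&(h[...,1]>130)&(h[...,2]>100)
def bluemask(im):
    h=cv2.cvtColor(im,cv2.COLOR_BGR2HSV); return (h[...,0]>95)&(h[...,0]<130)&(h[...,1]>110)&(h[...,2]>30)
E
python3 - <<'E'
from h import *
for n in("top","side"):
    im=cv2.imread(f"pics/{n}0.png")
    print(n,"cam at",ray(n,(280,210))[0])
    for nm,m in(("or",orange),("lid",lidmask),("blue",bluemask)):
        print(nm,[(int(a),c.tolist(),b.tolist()) for a,c,b in blobs(m(im))])
im=cv2.imread("pics/top0.png")
crop=cv2.resize(im[110:290,110:420],None,fx=2.5,fy=2.5,interpolation=cv2.INTER_CUBIC); cv2.imwrite("pics/tc.png",crop)
im=cv2.imread("pics/side0.png")
crop=cv2.resize(im[120:330,180:360],None,fx=2.8,fy=2.8,interpolation=cv2.INTER_CUBIC); cv2.imwrite("pics/sc.png",crop)
for n in("top","side"):
  print(n, proj(n,(0.214,0.56,0.23)))
E
```

```text
top cam at [ 0.41389509 -0.05536316  0.98938699]
or [(116, [207.1, 192.0], [195, 179, 25, 26]), (139, [306.0, 207.7], [293, 195, 27, 26])]
lid [(86, [123.5, 101.4], [117, 96, 14, 12]), (34, [149.9, 100.3], [147, 97, 7, 7]), (68, [98.9, 113.9], [95, 109, 9, 10]), (303, [124.4, 120.6], [102, 108, 55, 25]), (275, [386.6, 235.3], [378, 226, 18, 19]), (277, [133.2, 261.1], [124, 252, 19, 19]), (3832, [349.2, 322.3], [301, 284, 97, 72])]
blue [(1500, [127.4, 115.2], [94, 96, 67, 40]), (1330, [149.8, 207.3], [129, 186, 43, 43]), (302, [386.5, 235.3], [377, 226, 20, 20]), (298, [133.5, 261.2], [124, 252, 20, 19]), (3927, [349.1, 322.2], [301, 284, 97, 72]), (382, [557.0, 321.0], [553, 286, 7, 99])]
side cam at [ 0.21880586 -1.07901074  0.92273702]
or [(94, [268.3, 158.9], [258, 153, 22, 13]), (129, [283.9, 210.7], [272, 203, 25, 17])]
lid [(21, [299.2, 109.1], [296, 108, 8, 4]), (36, [317.7, 113.6], [313, 111, 10, 7]), (122, [305.1, 129.5], [290, 121, 31, 19]), (26, [327.0, 132.7], [324, 130, 8, 6]), (90, [199.3, 149.4], [193, 146, 14, 8]), (3365, [190.4, 301.0], [149, 258, 92, 86]), (258, [289.0, 283.6], [279, 276, 21, 16])]
blue [(797, [310.0, 126.9], [290, 108, 42, 38]), (101, [199.3, 149.6], [192, 146, 15, 8]), (373, [241.7, 157.1], [227, 147, 33, 23]), (27, [201.2, 164.0], [195, 162, 13, 4]), (3446, [190.6, 301.1], [149, 257, 92, 87]), (270, [289.0, 283.7], [279, 276, 21, 16]), (46, [289.0, 302.8], [280, 300, 19, 6])]
top [-24.07955938 371.29062747]
side [105.74585944  77.90792412]
```

View pics/tc.png

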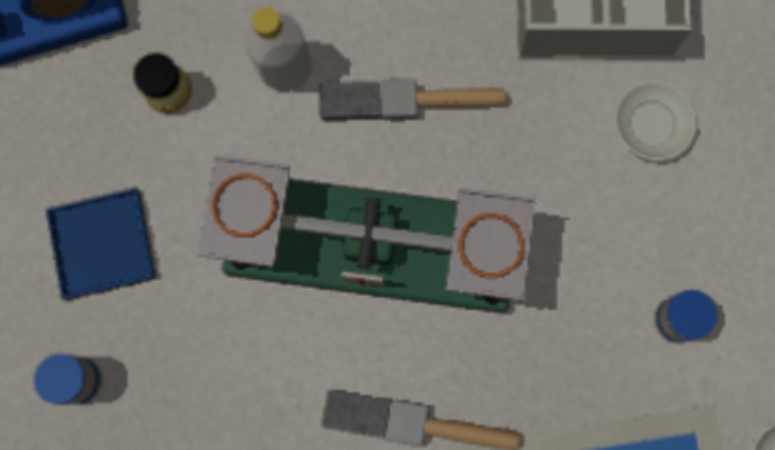

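View pics/sc.png

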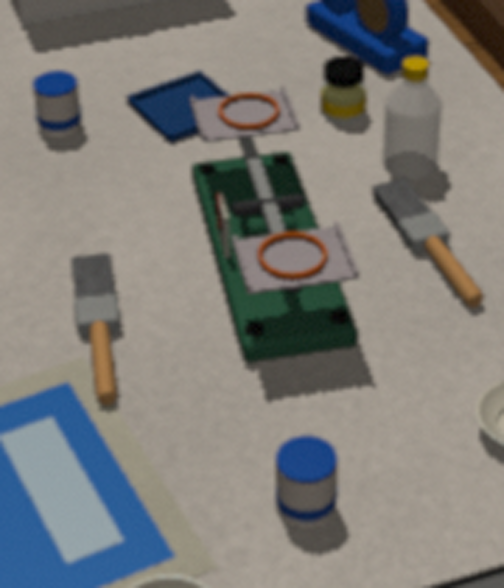

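```bash
cat >> h.py <<'E'
def ell(mask_fn,im,box,k=6):
    x,y,w,h=box; x-=8;y-=8;w+=16;h+=16
    c=cv2.resize(im[y:y+h,x:x+w],None,fx=k,fy=k,interpolation=cv2.INTER_CUBIC)
    m=mask_fn(c).astype(np.uint8)
    cs=cv2.findContours(m,cv2.RETR_EXTERNAL,cv2.CHAIN_APPROX_NONE)[0]
    q=max(cs,key=lambda a:cv2.boundingRect(a)[2]*cv2.boundingRect(a)[3])
    e=cv2.fitEllipse(cv2.convexHull(q)); 
    return (np.array(e[0])+.5)/k-.5+[x,y], np.array(e[1])/k
def rings():
    out={}
    return out
E
python3 - <<'E'
from h import *
t=cv2.imread("pics/top0.png"); s=cv2.imread("pics/side0.png")
tb={"L":(195,179,25,26),"R":(293,195,27,26)}; sb={"L":(258,153,22,13),"R":(272,203,25,17)}
for k in "LR":
    a,ea=ell(orange,t,tb[k]); b,eb=ell(orange,s,sb[k])
    P,e=tri(a,b); print(k,a,ea,b,eb,"tri",P.round(4),"gap",round(e,4),"top@.099",plane("top",a,.098).round(4),"side",plane("side",b,.098).round(4))
tb={"A":(124,252,19,19),"B":(378,226,18,19)}; sb={"A":(193,146,14,8),"B":(279,276,21,16)}
for k in "AB":
    a,ea=ell(lidmask,t,tb[k]); b,eb=ell(lidmask,s,sb[k])
    P,e=tri(a,b); print(k,a,ea,b,eb,"tri",P.round(4),"gap",round(e,4),"top@.06",plane("top",a,.06).round(4),"side",plane("side",b,.06).round(4))
# tray
m=bluemask(t).astype(np.uint8); x=m.copy(); x[:]=0; x[180:235,122:178]=m[180:235,122:178]
r=cv2.minAreaRect(cv2.findContours(x,0,1)[0][0]); print("tray",r,plane("top",r[0],.008))
for p in cv2.boxPoints(r): print(plane("top",p,.010).round(3))
h=cv2.cvtColor(t,cv2.COLOR_BGR2HSV)
for n,c in(("balcorn TL",(203,0)),): pass
# pan plates corners from crop, z=.093
for nm,uv in dict(L1=(215,157),L2=(288,167),L3=(273,265),L4=(200,256),R1=(459,190),R2=(535,199),R3=(524,301),R4=(446,292)).items():
    print(nm,plane("top",(110+uv[0]/2.5-.3,110+uv[1]/2.5-.3),.093).round(4))
E
```

```text
L [207.06774648 191.61311213] [25.31547546 26.15848796] [268.40039444 159.0756518 ] [13.34541448 22.16761017] tri [0.6107 0.1221 0.0986] gap 0.0009 top@.099 [0.6113 0.1222 0.098 ] side [0.6106 0.1231 0.098 ]
R [306.03936768 207.68900681] [25.97549438 26.46708171] [283.9890302  210.55283229] [17.41336441 25.16134898] tri [ 0.5715 -0.1153  0.0988] gap 0.0008 top@.099 [ 0.572  -0.1155  0.098 ] side [ 0.5714 -0.1144  0.098 ]
A [133.23141479 261.15559642] [18.12619909 19.34282557] [199.1692454  149.42063522] [ 7.78863335 14.50937525] tri [0.4453 0.3074 0.0588] gap 0.0009 top@.06 [0.4457 0.3068 0.06  ] side [0.4445 0.3055 0.06  ]
B [386.56227875 235.27564112] [18.54030609 19.17374929] [288.98015594 283.7051417 ] [15.74260839 20.70437749] tri [ 0.5093 -0.3177  0.0578] gap 0.0007 top@.06 [ 0.5094 -0.3171  0.06  ] side [ 0.5082 -0.3196  0.06  ]
tray ((149.7588348388672, 207.1647186279297), (36.010459899902344, 38.07129669189453), 77.47119140625) [0.58947028 0.29126344 0.008     ]
[0.626 0.354 0.01 ]
[0.648 0.254 0.01 ]
[0.553 0.229 0.01 ]
[0.531 0.326 0.01 ]
L1 [0.6603 0.1528 0.093 ]
L2 [0.6501 0.0809 0.093 ]
L3 [0.5535 0.0928 0.093 ]
L4 [0.5622 0.1634 0.093 ]
R1 [ 0.6271 -0.0855  0.093 ]
R2 [ 0.6182 -0.1592  0.093 ]
R3 [ 0.5188 -0.1468  0.093 ]
R4 [ 0.5275 -0.0726  0.093 ]
```

```bash
cat >> h.py <<'E'
def mat():
    q=manip.read_state()["tcp_rot"]; return R.from_quat([q[1],q[2],q[3],q[0]]).as_matrix()
def go(target,yaw=None):
    """print shift in tool axes in cm to TCP target and turn about tool y in deg to have jaw axis at yaw"""
    s=manip.read_state(); M=mat(); d=M.T@(np.array(target)-s["tool_pos"])*100
    j=np.degrees(np.arctan2(M[1,0],M[0,0]))
    print("t",round(s["time_s"],2),"pos",s["tool_pos"].round(4),"F",s["force"].round(2),"gap",round(s["finger_gap"],4),"shift cm",d.round(2),"jawyaw",round(j,2))
    if yaw is not None:
        dy=(yaw-j+90)%180-90
        print("turn vec(tool) for yaw change deg",dy, (M.T@[0,0,dy]).round(2), "joints",s["joints"].round(3))
E
python3 - <<'E'
from h import *
print(mat().round(3))
go((.445,.307,.12),-8)
print("bottle cap", plane("top",(216,119),.13), "jar",plane("top",(173,140),.06))
E
```

```text
[[ 0.357 -0.001 -0.934]
 [ 0.934 -0.001  0.357]
 [-0.002 -1.    -0.   ]]
t 0.1 pos [0.2139 0.56   0.2305] F [ 0.34  0.51 -0.13] gap 0.0856 shift cm [-15.37  11.08 -30.62] jawyaw 69.1
turn vec(tool) for yaw change deg -77.0988635193473 [ 0.12 77.1   0.  ] joints [ 1.206  0.314 -0.048  1.21  -0.     1.571]
bottle cap [0.7832813 0.1008487 0.13     ] jar [0.75633146 0.22318772 0.06      ]
```

```bash
python3 -m handwheel '-2.2 0 -4.37 0 0 0 -1;-2.2 0 -4.37 0 0 0 -1;-2.2 0 -4.37 0 0 0 -1;-2.2 0 -4.37 0 0 0 -1;-2.2 0 -4.37 0 0 0 -1' 40; python3 -m handwheel '-2.2 0 -4.37 0 0 0 -1;0 0 0 0 8.5 0 -1;0 0 0 0 8.5 0 -1;0 0 0 0 8.5 0 -1;0 0 0 0 8.5 0 -1'; python3 -m handwheel '0 0 0 0 8.5 0 -1;0 0 0 0 8.5 0 -1;0 0 0 0 8.5 0 -1;0 0 0 0 8.5 0 -1;0 0 0 0 8.5 0 -1'; python3 -c "
from h import *
go((.445,.307,.10),-8)"
```

```text
time_s: 0.6
tool_pos: [0.3791, 0.3785, 0.2275]
tcp_rot: [-0.58, 0.58, 0.403, -0.406]
force: [1.2, -0.2, 1.3]
finger_gap: 0.086
time_s: 1.1
tool_pos: [0.4173, 0.3338, 0.2257]
tcp_rot: [-0.672, 0.676, 0.211, -0.216]
force: [-0.3, -1.2, -0.3]
finger_gap: 0.0855
time_s: 1.6
tool_pos: [0.4162, 0.3322, 0.2234]
tcp_rot: [-0.702, 0.709, -0.051, 0.045]
force: [-0.2, 0.5, -0.2]
finger_gap: 0.0855
t 1.6 pos [0.4162 0.3322 0.2234] F [-0.18  0.48 -0.2 ] gap 0.0855 shift cm [ 3.28 12.34 -1.98] jawyaw -7.78
turn vec(tool) for yaw change deg -0.21749833016065168 [0.   0.22 0.  ] joints [ 6.750e-01  2.010e-01 -2.120e-01  1.170e+00 -2.000e-03  2.381e+00]
```

```bash
cat >> h.py <<'E'
_go=go
def go(target,yaw=-8):
    _go(target); M=mat()
    a=np.radians(yaw); best=None
    for sgn in(1,-1):
        x=sgn*np.array([np.cos(a),np.sin(a),0]); y=np.array([0,0,-1.]); G=np.stack([x,y,np.cross(x,y)],1)
        v=np.degrees(R.from_matrix(M.T@G).as_rotvec())
        if best is None or np.linalg.norm(v)<np.linalg.norm(best): best=v
    print("turn",best.round(2))
E
python3 -m handwheel '1.6 2 -1 0 0 0 -1;1.6 2 -1 0 0 0 -1'; python3 -c "
from h import *
go((.445,.307,.022))"
```

```text
time_s: 1.8
tool_pos: [0.4455, 0.3095, 0.1847]
tcp_rot: [-0.703, 0.708, -0.05, 0.046]
force: [-0.3, 0.6, -0.4]
finger_gap: 0.0854
t 1.8 pos [0.4455 0.3095 0.1847] F [-0.28  0.59 -0.37] gap 0.0854 shift cm [ 0.06 16.27 -0.14] jawyaw -7.8
turn [ 0.4   0.2  -0.27]
```

```bash
python3 -m handwheel '0.06 3 -0.14 0.4 0.2 -0.27 -1;0 4 0 0 0 0 -1;0 3 0 0 0 0 -1;0 3 0 0 0 0 -1'; python3 -c "
from h import *
go((.445,.307,.022))"
```

```text
time_s: 2.2
tool_pos: [0.4489, 0.3068, 0.0515]
tcp_rot: [0.706, -0.704, 0.049, -0.052]
force: [-0.9, -0.5, 0.5]
finger_gap: 0.0856
t 2.2 pos [0.4489 0.3068 0.0515] F [-0.9  -0.54  0.46] gap 0.0856 shift cm [-0.4   2.95 -0.04] jawyaw -8.2
turn [-0.15 -0.2   0.23]
```

```bash
python3 -m handwheel '-0.4 1.5 0 0 0 0.2 -1;0 1.4 0 0 0 0 -1;0 0 0 0 0 0 -1'; python3 -c "
from h import *
go((.445,.307,.022))"
```

```text
time_s: 2.5
tool_pos: [0.44, 0.3039, 0.0153]
tcp_rot: [-0.704, 0.707, -0.054, 0.048]
force: [0.6, -0.5, -0.4]
finger_gap: 0.085
t 2.5 pos [0.44   0.3039 0.0153] F [ 0.59 -0.51 -0.37] gap 0.085 shift cm [ 0.44 -0.67  0.37] jawyaw -8.22
turn [ 0.28 -0.22 -0.45]
```

```bash
python3 -m handwheel '0.44 -0.67 0.37 0.28 -0.2 -0.4 -1';for i in 1 2 3 ; do  python3 -m handwheel '0 0 0 0 0 0 -1' | grep tool_pos; done; python3 -c "
from h import *
go((.445,.307,.022))"
```

```text
time_s: 2.6
tool_pos: [0.4439, 0.3062, 0.0213]
tcp_rot: [-0.705, 0.706, -0.051, 0.048]
force: [0.2, -0.9, 0.3]
finger_gap: 0.0855
tool_pos: [0.4454, 0.3073, 0.0229]
tool_pos: [0.4461, 0.3078, 0.024]
tool_pos: [0.447, 0.3083, 0.025]
t 2.9 pos [0.447  0.3083 0.025 ] F [-1.07  0.98  0.42] gap 0.0855 shift cm [-0.18  0.3  -0.16] jawyaw -8.0
turn [-0.14 -0.    0.12]
```

```bash
python3 -m handwheel '-0.25 0.35 -0.2 0 0 0 -1;0 0.1 0 0 0 0 0;0 0 0 0 0 0 0.2;0 0 0 0 0 0 1;0 0 0 0 0 0 1' 40;  python3 -m handwheel '0 0 0 0 0 0 1;0 0 0 0 0 0 1;0 0 0 0 0 0 1' ; python3 -c "
from h import *
go((.445,.307,.022))"
```

```text
time_s: 3.4
tool_pos: [0.4445, 0.307, 0.0217]
tcp_rot: [0.707, -0.704, 0.048, -0.051]
force: [1.3, -0.8, -2.8]
finger_gap: 0.0495
time_s: 3.7
tool_pos: [0.4445, 0.3071, 0.0217]
tcp_rot: [0.707, -0.704, 0.048, -0.051]
force: [0.6, -0.3, 0.5]
finger_gap: 0.0497
t 3.7 pos [0.4445 0.3071 0.0217] F [ 0.6  -0.34  0.49] gap 0.0497 shift cm [ 0.05 -0.03  0.  ] jawyaw -8.0
turn [-0.23 -0.    0.19]
```

```bash
python3 -m handwheel '0 -2 0 0 0 0 1;0 -4 0 0 0 0 1;0 -4 0 0 0 0 1;0 -3.5 0 0 0 0 1;0 0 0 0 0 0 1';  python3 -c "
from h import *
go((.611,.122,.17))"
```

```text
time_s: 4.2
tool_pos: [0.4407, 0.3041, 0.1569]
tcp_rot: [-0.704, 0.706, -0.051, 0.048]
force: [0.6, 1.4, -2.6]
finger_gap: 0.0496
t 4.2 pos [0.4407 0.3041 0.1569] F [ 0.56  1.39 -2.61] gap 0.0496 shift cm [ 19.4   -1.34 -15.67] jawyaw -8.01
turn [ 0.18 -0.01 -0.24]
```

```bash
python3 -m handwheel '3.6 -0.4 -2.9 0 0 0 1;3.6 -0.3 -2.9 0 0 0 1;3.6 0 -2.9 0 0 0 1;3.6 0 -2.9 0 0 0 1;3.6 0 -2.9 0 0 0 1'; python3 -m handwheel '0 0 0 0 0 0 1;0 0 0 0 0 0 1';  python3 -c "
from h import *
go((.611,.122,.155))"
```

```text
time_s: 4.7
tool_pos: [0.5981, 0.1354, 0.1579]
tcp_rot: [-0.705, 0.707, -0.049, 0.041]
force: [-0.0, 1.2, -3.2]
finger_gap: 0.0496
time_s: 4.9
tool_pos: [0.6005, 0.1296, 0.1537]
tcp_rot: [-0.703, 0.707, -0.053, 0.043]
force: [-0.2, 0.0, -3.5]
finger_gap: 0.0498
t 4.9 pos [0.6005 0.1296 0.1537] F [-0.2   0.03 -3.49] gap 0.0498 shift cm [ 1.15 -0.15 -0.61] jawyaw -7.74
turn [ 0.38  0.26 -0.78]
```

```bash
python3 -m handwheel '1.15 0 -0.61 0.3 0.2 -0.7 1;0.1 0.5 0 0 0 0 1;0 0 0 0 0 0 1;0 0 0 0 0 0 1';  python3 -c "
from h import *
go((.611,.122,.13))
for n in('top','side'):
    im=manip.read_camera(n); cv2.imwrite(f'pics/{n}1.png',im)
go((.611,.122,.13))
im=cv2.imread('pics/side1.png')
a=cv2.resize(im[60:230,180:380],(700,595),interpolation=cv2.INTER_CUBIC); cv2.imwrite('pics/s1c.png',a)
"
```

```text
time_s: 5.3
tool_pos: [0.6097, 0.123, 0.1452]
tcp_rot: [-0.705, 0.706, -0.05, 0.046]
force: [0.2, -0.2, -2.6]
finger_gap: 0.0496
t 5.3 pos [0.6097 0.123  0.1452] F [ 0.21 -0.25 -2.62] gap 0.0496 shift cm [ 0.15  1.52 -0.08] jawyaw -7.78
turn [ 0.13  0.22 -0.29]
t 5.4 pos [0.6096 0.123  0.1453] F [ 0.45 -0.59 -2.61] gap 0.0498 shift cm [ 0.16  1.53 -0.08] jawyaw -7.78
turn [ 0.12  0.22 -0.3 ]
```

View pics/s1c.png

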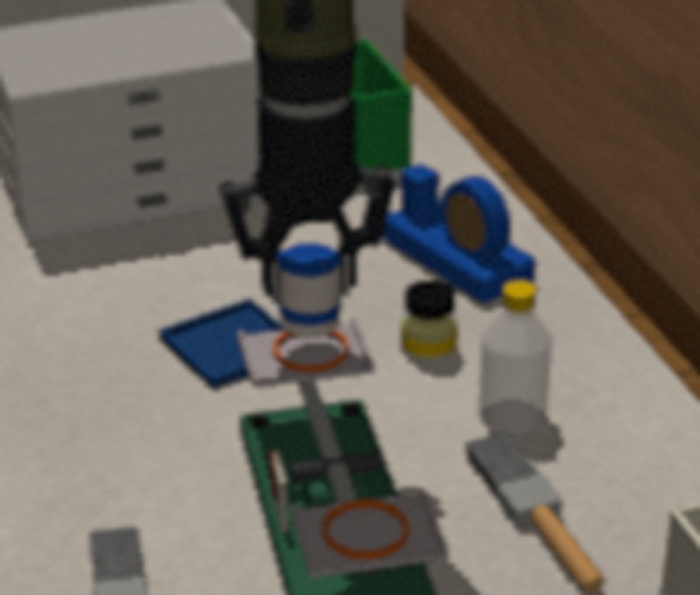

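View pics/top1.png

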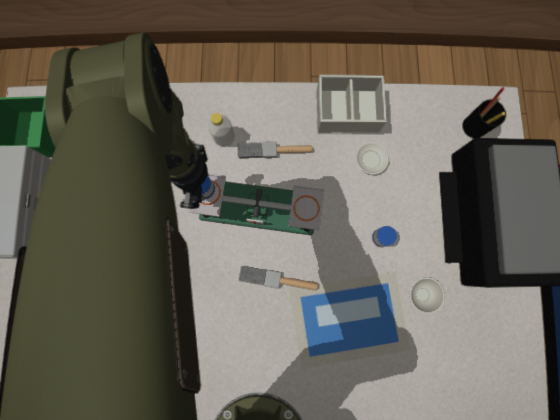

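```bash
python3 -c "
from h import *
im=cv2.imread('pics/side1.png')
print([(int(a),c.tolist(),b.tolist()) for a,c,b in blobs(bluemask(im)) if 240<c[0]<300])
p=manip.read_state()['tool_pos'];f=p[2]-.0217
for z in (0.008,.01,.02,.055,.06): print(z,proj('side',(p[0],p[1],f+z)))
b,e=ell(orange,im,(258,153,22,13)); print('ring',b,e)
"
```

```text
[(131, [267.8, 133.8], [258, 130, 20, 9]), (373, [241.7, 157.1], [227, 147, 32, 23]), (37, [268.4, 150.2], [261, 148, 15, 5]), (279, [288.7, 283.5], [278, 276, 22, 16]), (46, [289.0, 302.8], [280, 300, 19, 6])]
0.008 [267.86035123 149.20307061]
0.01 [267.84657725 148.60284867]
0.02 [267.7773757 145.5871199]
0.055 [267.53074343 134.8369047 ]
0.06 [267.49493804 133.27592562]
ring [260.31247838 158.66225688] [5.55475553 9.1490771 ]
```

```bash
python3 -m handwheel '0 1 -0.1 0.12 0.2 -0.3 1;0 0.8 0 0 0 0 1;0 0 0 0 0 0 1;0 0 0 0 0 0 1';  python3 -c "
from h import *
go((.6096,.122,.118))
"
```

```text
time_s: 5.8
tool_pos: [0.6089, 0.1229, 0.126]
tcp_rot: [0.706, -0.705, 0.048, -0.049]
force: [0.2, 0.2, -3.0]
finger_gap: 0.05
t 5.8 pos [0.6089 0.1229 0.126 ] F [ 0.19  0.2  -3.03] gap 0.05 shift cm [ 0.08  0.8  -0.08] jawyaw -7.91
turn [-0.02  0.09  0.05]
```

```bash
python3 -m handwheel '0.08 0.4 -0.1 0 0.1 0 1;0.03 0.3 -0.05 0 0 0 1;0 0 0 0 0 0 1';  python3 -c "
from h import *
go((.6096,.122,.118))
";python3 -m handwheel '0 0.3 0 0 0 0 1;0 0.1 0 0 0 0 1;0 0 0 0 0 0 1';  python3 -c "
from h import *
go((.6096,.122,.110))
"
```

```text
time_s: 6.1
tool_pos: [0.61, 0.1211, 0.1185]
tcp_rot: [0.705, -0.705, 0.049, -0.05]
force: [-0.8, -0.5, -3.3]
finger_gap: 0.0493
t 6.1 pos [0.61   0.1211 0.1185] F [-0.79 -0.55 -3.25] gap 0.0493 shift cm [-0.06  0.05  0.08] jawyaw -8.02
turn [-0.02 -0.02  0.06]
time_s: 6.4
tool_pos: [0.6104, 0.1211, 0.1145]
tcp_rot: [0.706, -0.705, 0.049, -0.05]
force: [0.2, -0.1, -2.0]
finger_gap: 0.0499
t 6.4 pos [0.6104 0.1211 0.1145] F [ 0.23 -0.14 -2.  ] gap 0.0499 shift cm [-0.09  0.45  0.08] jawyaw -8.04
turn [-0.04 -0.04  0.09]
```

```bash
python3 -m handwheel '-0.07 0 0.08 0 0 0 1;0 0 0 0 0 0 1';  python3 -c "
from h import *
go((.6096,.122,.110))
";python3 -m handwheel '0 0.3 0 0 0 0 1;0 0.1 0 0 0 0 1;0 0 0 0 0 0 1';  python3 -c "
from h import *
go((.6096,.122,.1037))
";python3 -m handwheel '0 0.1 0 0 0 0 1;0 0.1 0 0 0 0 1;0 0 0 0 0 0 1';  python3 -c "
from h import *
go((.6096,.122,.1037))
im=manip.read_camera('side'); cv2.imwrite('pics/side2.png',im)
a=cv2.resize(im[60:230,180:380],(700,595),interpolation=cv2.INTER_CUBIC); cv2.imwrite('pics/s2c.png',a)
"
```

```text
time_s: 6.6
tool_pos: [0.6098, 0.122, 0.1145]
tcp_rot: [0.706, -0.705, 0.049, -0.05]
force: [-0.7, -0.8, -3.4]
finger_gap: 0.0496
t 6.6 pos [0.6098 0.122  0.1145] F [-0.72 -0.83 -3.36] gap 0.0496 shift cm [-0.02  0.45 -0.01] jawyaw -8.03
turn [-0.04 -0.03  0.1 ]
time_s: 6.9
tool_pos: [0.61, 0.1221, 0.1105]
tcp_rot: [0.706, -0.705, 0.049, -0.05]
force: [-0.1, 0.6, -3.1]
finger_gap: 0.0493
t 6.9 pos [0.61   0.1221 0.1105] F [-0.12  0.63 -3.05] gap 0.0493 shift cm [-0.04  0.68 -0.02] jawyaw -8.03
turn [-0.04 -0.03  0.13]
time_s: 7.2
tool_pos: [0.61, 0.1221, 0.1083]
tcp_rot: [0.706, -0.705, 0.049, -0.05]
force: [0.4, -0.1, -2.7]
finger_gap: 0.0495
t 7.2 pos [0.61   0.1221 0.1083] F [ 0.36 -0.14 -2.67] gap 0.0495 shift cm [-0.04  0.46 -0.01] jawyaw -8.03
turn [-0.04 -0.03  0.12]
```

View pics/s2c.png

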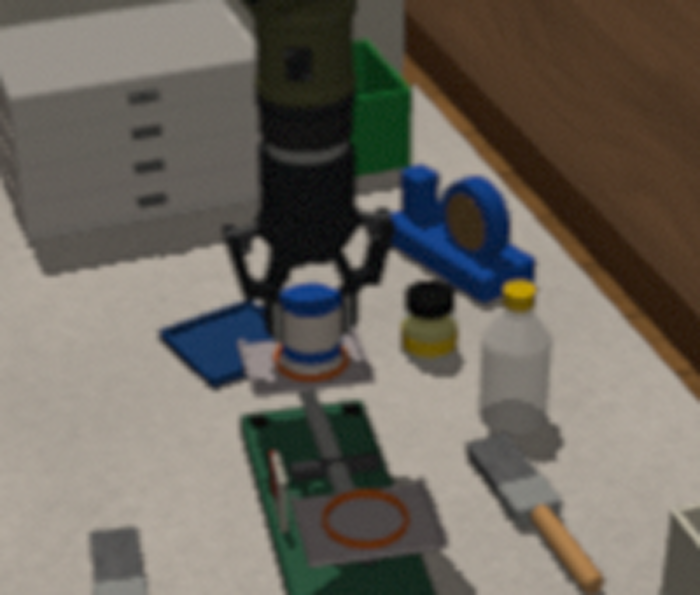

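```bash
python3 -m handwheel '0 0.15 0 0 0 0 1;0 0.15 0 0 0 0 1;0 0 0 0 0 0 1';  python3 -c "
from h import *
go((.6096,.122,.1037))
";python3 -m handwheel '0 0.1 0 0 0 0 1;0 0 0 0 0 0 1;0 0 0 0 0 0 1';  python3 -c "
from h import *
go((.6096,.122,.1037))
im=manip.read_camera('side'); cv2.imwrite('pics/side3.png',im)
for i in (1,2,3):
  b,e=ell(orange,cv2.imread(f'pics/side{i}.png'),(272,203-3,25,17)); P=plane('side',b,.098); print(b,P)
  for z in (.098,.105,.111): print(z,proj('side',(.5715,-.1153,z)))
"
```

```text
time_s: 7.55
tool_pos: [0.6101, 0.1221, 0.1056]
tcp_rot: [0.706, -0.705, 0.049, -0.05]
force: [-2.0, 0.4, -0.2]
finger_gap: 0.05
t 7.55 pos [0.6101 0.1221 0.1056] F [-2.01  0.38 -0.21] gap 0.05 shift cm [-0.05  0.19 -0.02] jawyaw -8.03
turn [-0.04 -0.03  0.15]
time_s: 7.85
tool_pos: [0.6102, 0.1221, 0.1053]
tcp_rot: [0.706, -0.705, 0.048, -0.051]
force: [-1.2, 0.2, 0.1]
finger_gap: 0.0496
t 7.85 pos [0.6102 0.1221 0.1053] F [-1.16  0.2   0.06] gap 0.0496 shift cm [-0.05  0.16 -0.02] jawyaw -8.03
turn [-0.06 -0.03  0.17]
[284.35315704 218.34116364] [ 0.56165167 -0.14358625  0.098     ]
0.098 [284.15768535 210.74724699]
0.105 [284.15649541 208.57105295]
0.111 [284.15544922 206.69433752]
[285.26799774 215.27533213] [ 0.56790654 -0.13313911  0.098     ]
0.098 [284.15768535 210.74724699]
0.105 [284.15649541 208.57105295]
0.111 [284.15544922 206.69433752]
[283.78235753 200.41102028] [ 0.58523404 -0.075       0.098     ]
0.098 [284.15768535 210.74724699]
0.105 [284.15649541 208.57105295]
0.111 [284.15544922 206.69433752]
```

```bash
python3 -m handwheel '-0.08 0 0 0 0 0 1;0 0 0 0 0 0 1';  python3 -c "
from h import *
go((.6096,.122,.1037))
";python3 -m handwheel '0 0.12 0 0 0 0 1;0 0 0 0 0 0 1;0 0 0 0 0 0 1';  python3 -c "
from h import *
go((.6096,.122,.1037))
im=manip.read_camera('side'); cv2.imwrite('pics/side3.png',im)
a=cv2.resize(im[110:190,230:310],(640,640),interpolation=cv2.INTER_CUBIC)[:600]; cv2.imwrite('pics/s3c.png',np.clip(a*1.7,0,255).astype(np.uint8))
"
```

```text
time_s: 8.1
tool_pos: [0.6101, 0.1221, 0.1056]
tcp_rot: [0.706, -0.705, 0.048, -0.051]
force: [-1.0, -0.8, 0.9]
finger_gap: 0.0495
t 8.1 pos [0.6101 0.1221 0.1056] F [-0.97 -0.77  0.88] gap 0.0495 shift cm [-0.05  0.19 -0.02] jawyaw -8.04
turn [-0.06 -0.04  0.26]
time_s: 8.4
tool_pos: [0.6101, 0.1222, 0.1048]
tcp_rot: [0.706, -0.705, 0.048, -0.051]
force: [-1.1, -0.6, 1.4]
finger_gap: 0.0497
t 8.4 pos [0.6101 0.1222 0.1048] F [-1.09 -0.61  1.36] gap 0.0497 shift cm [-0.04  0.11 -0.02] jawyaw -8.04
turn [-0.07 -0.04  0.27]
```

View pics/s3c.png

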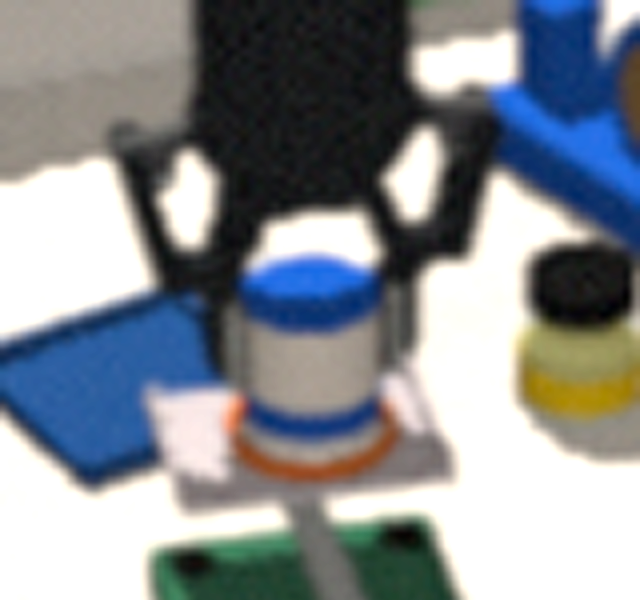

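```bash
python3 -m handwheel '0 0 0 0 0 0 0;0 0 0 0 0 0 0;0 0 0 0 0 0 -1;0 0 0 0 0 0 -1;0 0 0 0 0 0 -1';  python3 -m handwheel '0 -1 0 0 0 0 -1;0 -3 0 0 0 0 -1;0 -4 0 0 0 0 -1;0 -2 0 0 0 0 -1;0 0 0 0 0 0 -1';python3 -c "
from h import *
go((.509,-.318,.19))
im=manip.read_camera('side'); cv2.imwrite('pics/side4.png',im)
a=cv2.resize(im[110:240,230:310],(480,780),interpolation=cv2.INTER_CUBIC)[:600]; cv2.imwrite('pics/s4c.png',np.clip(a*1.7,0,255).astype(np.uint8))
b=blobs(lidmask(im)); print([(int(x[0]),x[1].tolist(),x[2].tolist()) for x in b if 240<x[1][0]<300])
"
```

```text
time_s: 8.95
tool_pos: [0.6106, 0.1225, 0.1045]
tcp_rot: [0.706, -0.705, 0.048, -0.051]
force: [0.1, 0.4, -0.3]
finger_gap: 0.0855
time_s: 9.45
tool_pos: [0.6093, 0.1224, 0.2091]
tcp_rot: [0.706, -0.705, 0.048, -0.051]
force: [0.9, -0.7, 0.4]
finger_gap: 0.0852
t 9.45 pos [0.6093 0.1224 0.2091] F [ 0.94 -0.65  0.44] gap 0.0852 shift cm [ -3.8    1.83 -45.01] jawyaw -8.02
turn [-0.08 -0.02  0.21]
[(24, [299.3, 109.3], [296, 108, 8, 4]), (116, [268.4, 146.2], [261, 142, 16, 9]), (273, [289.0, 283.4], [279, 276, 21, 16])]
```

View pics/s4c.png

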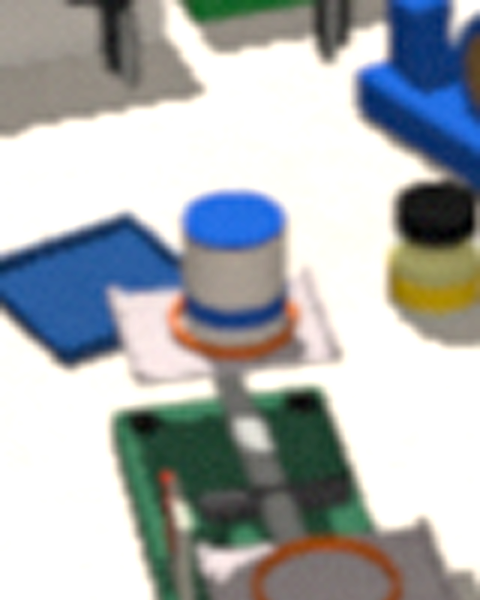

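```bash
python3 -m handwheel '-0.4 0 -4.5 0 0 0 -1;-0.4 0 -4.5 0 0 0 -1;-0.4 0 -4.5 0 0 0 -1;-0.4 0 -4.5 0 0 0 -1;-0.4 0 -4.5 0 0 0 -1';python3 -m handwheel '-0.4 0 -4.5 0 0 0 -1;-0.4 0 -4.5 0 0 0 -1;-0.4 0 -4.5 0 0 0 -1;-0.4 0 -4.5 0 0 0 -1;0 0 0 0 0 0 -1'; python3 -c "
from h import *
go((.5085,-.318,.12))
im=manip.read_camera('top'); cv2.imwrite('pics/top5.png',im)
im2=manip.read_camera('side')
for n,i in(('top',im),('side',im2)): print([(int(x[0]),x[1].tolist(),x[2].tolist()) for x in blobs(lidmask(i))])
for z in(.142,.148): print(proj('side',(.611,.122,z)))
"
```

```text
time_s: 10.0
tool_pos: [0.5559, -0.0983, 0.2012]
tcp_rot: [0.707, -0.705, 0.046, -0.045]
force: [1.2, 0.2, 0.1]
finger_gap: 0.0854
time_s: 10.5
tool_pos: [0.5092, -0.2849, 0.1934]
tcp_rot: [0.707, -0.704, 0.051, -0.044]
force: [0.7, 0.5, 0.0]
finger_gap: 0.0853
t 10.5 pos [ 0.5092 -0.2849  0.1934] F [0.7  0.54 0.05] gap 0.0853 shift cm [ 0.45  7.33 -3.31] jawyaw -7.68
turn [-0.19  0.32 -0.61]
[(476, [125.2, 115.9], [102, 96, 55, 37]), (45, [150.1, 100.7], [147, 97, 7, 8]), (75, [99.1, 114.1], [95, 109, 10, 11]), (317, [203.6, 187.3], [194, 178, 20, 20]), (195, [384.0, 234.9], [377, 226, 15, 19]), (2864, [342.9, 317.2], [301, 284, 93, 72])]
[(48, [318.0, 114.4], [313, 111, 11, 8]), (70, [311.9, 133.8], [306, 126, 15, 14]), (28, [326.9, 132.8], [323, 130, 9, 6]), (35, [263.5, 146.4], [261, 143, 6, 8]), (2586, [195.1, 296.2], [149, 257, 92, 84]), (261, [289.0, 283.7], [279, 276, 21, 16])]
[268.36609355 146.16163085]
[268.32576667 144.34246189]
```

```bash
python3 -m handwheel '0.4 3 -3.3 -0.2 0.3 -0.6 -1;0 4 0 0 0 0 -1;0 0 0 0 0 0 -1;0 0 0 0 0 0 -1'; python3 -c "
from h import *
go((.508,-.318,.022))
"
```

```text
time_s: 11.0
tool_pos: [0.5114, -0.3092, 0.1214]
tcp_rot: [0.707, -0.704, 0.046, -0.046]
force: [-0.0, 0.1, 0.3]
finger_gap: 0.0855
t 11.0 pos [ 0.5114 -0.3092  0.1214] F [-0.01  0.06  0.27] gap 0.0855 shift cm [-0.23  9.94 -0.97] jawyaw -7.42
turn [-0.26  0.58  0.01]
```

```bash
python3 -m handwheel '-0.2 3 -0.9 -0.2 0.5 0 -1;0 3.5 0 0 0 0 -1;0 0 0 0 0 0 -1;0 0 0 0 0 0 -1'; python3 -c "
from h import *
go((.508,-.318,.022))
"
```

```text
time_s: 11.4
tool_pos: [0.5141, -0.3155, 0.0631]
tcp_rot: [-0.705, 0.706, -0.044, 0.049]
force: [-0.3, 0.6, 1.6]
finger_gap: 0.0855
t 11.4 pos [ 0.5141 -0.3155  0.0631] F [-0.3   0.65  1.56] gap 0.0855 shift cm [-0.61  4.1  -0.32] jawyaw -7.53
turn [0.09 0.47 0.46]
```

```bash
python3 -m handwheel '-0.55 2.2 -0.3 0 0.4 0.4 -1;0 1.2 0 0 0 0 -1;0 0 0 0 0 0 -1'; python3 -c "
from h import *
go((.508,-.318,.022))
"
```

```text
time_s: 11.7
tool_pos: [0.5135, -0.3188, 0.0357]
tcp_rot: [-0.704, 0.707, -0.045, 0.051]
force: [-0.2, 0.1, 0.2]
finger_gap: 0.0852
t 11.7 pos [ 0.5135 -0.3188  0.0357] F [-0.2   0.11  0.2 ] gap 0.0852 shift cm [-0.57  1.37  0.01] jawyaw -7.79
turn [0.28 0.21 0.55]
```

```bash
python3 -m handwheel '-0.5 1 0 0.3 0.2 0.5 -1;0 0.3 0 0 0 0 -1;0 0 0 0 0 0 -1;0 0 0 0 0 0 -1'; python3 -c "
from h import *
go((.508,-.318,.022))
"
```

```text
time_s: 12.1
tool_pos: [0.5108, -0.319, 0.0255]
tcp_rot: [-0.705, 0.706, -0.047, 0.051]
force: [0.9, -0.8, -0.6]
finger_gap: 0.0852
t 12.1 pos [ 0.5108 -0.319   0.0255] F [ 0.9  -0.76 -0.57] gap 0.0852 shift cm [-0.29  0.35  0.06] jawyaw -7.96
turn [0.05 0.04 0.26]
```

```bash
python3 -m handwheel '-0.3 0.35 0.06 0 0 0.2 -1;-0.1 0 0.05 0 0 0 0;0 0 0 0 0 0 0.2;0 0 0 0 0 0 1;0 0 0 0 0 0 1' 40;  python3 -m handwheel '0 0 0 0 0 0 1;0 0 0 0 0 0 1;0 0 0 0 0 0 1' ; python3 -c "
from h import *
go((.508,-.318,.022))"
```

```text
time_s: 12.6
tool_pos: [0.5072, -0.3175, 0.0224]
tcp_rot: [-0.705, 0.706, -0.048, 0.05]
force: [-0.4, -0.0, -0.5]
finger_gap: 0.0486
time_s: 12.9
tool_pos: [0.5072, -0.3175, 0.0224]
tcp_rot: [-0.705, 0.706, -0.048, 0.05]
force: [0.4, -0.3, -0.6]
finger_gap: 0.0489
t 12.9 pos [ 0.5072 -0.3175  0.0224] F [ 0.36 -0.34 -0.6 ] gap 0.0489 shift cm [ 0.08  0.04 -0.04] jawyaw -7.97
turn [0.07 0.03 0.12]
```

```bash
python3 -m handwheel '0 -2 0 0 0 0 1;0 -4 0 0 0 0 1;0 -4 0 0 0 0 1;0 -4 0 0 0 0 1;0 -2 0 0 0 0 1'; python3 -c "
from h import *
go((.570,-.116,.18))"
```

```text
time_s: 13.4
tool_pos: [0.5023, -0.3145, 0.1814]
tcp_rot: [0.707, -0.704, 0.053, -0.045]
force: [0.6, -0.0, -1.8]
finger_gap: 0.0488
t 13.4 pos [ 0.5023 -0.3145  0.1814] F [ 0.58 -0.02 -1.84] gap 0.0488 shift cm [ 3.95  0.19 20.6 ] jawyaw -7.97
turn [-0.25  0.03 -0.62]
```

```bash
python3 -m handwheel '0.8 0 4 0 0 -0.3 1;0.8 0 4 0 0 -0.3 1;0.8 0 4 0 0 0 1;0.8 0 4 0 0 0 1;0.6 0 3 0 0 0 1';python3 -m handwheel '0 0 0 0 0 0 1;0 0 0 0 0 0 1'; python3 -c "
from h import *
go((.570,-.1155,.16))"
```

```text
time_s: 13.9
tool_pos: [0.5694, -0.1319, 0.1863]
tcp_rot: [-0.705, 0.705, -0.05, 0.055]
force: [0.1, -0.5, -1.9]
finger_gap: 0.0486
time_s: 14.1
tool_pos: [0.57, -0.1277, 0.1857]
tcp_rot: [0.706, -0.705, 0.048, -0.053]
force: [-0.3, 0.1, -1.6]
finger_gap: 0.0486
t 14.1 pos [ 0.57   -0.1277  0.1857] F [-0.3   0.14 -1.61] gap 0.0486 shift cm [-0.19  2.57  1.21] jawyaw -8.17
turn [-0.07 -0.17  0.34]
```

```bash
python3 -m handwheel '-0.2 1.5 1.2 -0.05 -0.15 0.3 1;0 0.9 0 0 0 0 1;0 0 0 0 0 0 1;0 0 0 0 0 0 1'; python3 -c "
from h import *
im=manip.read_camera('side'); cv2.imwrite('pics/side6.png',im)
go((.570,-.1155,.15))
p=manip.read_state()['tool_pos'];f=p[2]-.0224
print([(int(x[0]),x[1].tolist(),x[2].tolist()) for x in blobs(bluemask(im))if 250<x[1][0]<310])
print([(int(x[0]),x[1].tolist(),x[2].tolist()) for x in blobs(orange(im))])
for z in(.01,.055,.06): print(proj('side',(p[0],p[1],f+z)))
print('ring',proj('side',(.5715,-.1153,.109)))
a=cv2.resize(im[140:240,230:330],(600,600),interpolation=cv2.INTER_CUBIC); cv2.imwrite('pics/s6c.png',np.clip(a*1.5,0,255).astype(np.uint8))
"
```

```text
time_s: 14.5
tool_pos: [0.5678, -0.1169, 0.158]
tcp_rot: [-0.705, 0.705, -0.052, 0.05]
force: [-0.1, -0.7, -2.0]
finger_gap: 0.0488
t 14.55 pos [ 0.5677 -0.117   0.158 ] F [-0.22 -0.04 -2.83] gap 0.0491 shift cm [0.21 0.8  0.18] jawyaw -8.21
turn [ 0.02 -0.21 -0.16]
[(63, [265.0, 146.4], [261, 142, 8, 10]), (203, [283.0, 180.0], [273, 175, 21, 12]), (54, [282.8, 198.7], [273, 195, 20, 7])]
[(24, [273.3, 206.7], [272, 202, 4, 11]), (20, [294.4, 205.1], [292, 202, 5, 8])]
[282.93508872 196.37764579]
[282.89872566 181.4640997 ]
[282.89451966 179.76676087]
ring [284.15580066 207.32108472]
```

View pics/s6c.png

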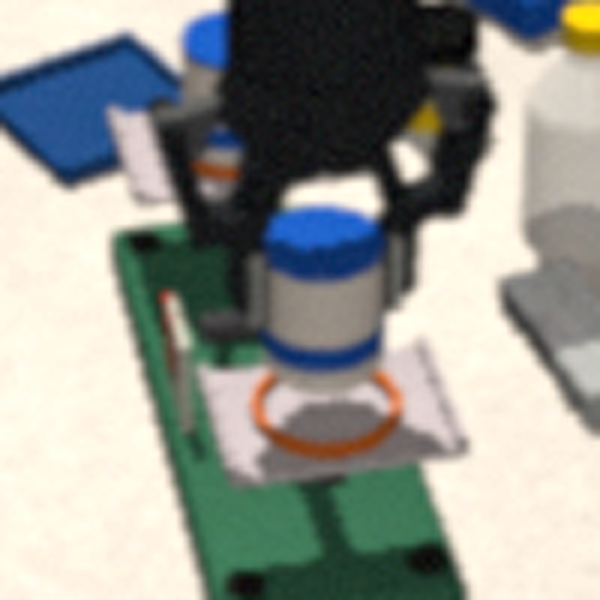

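```bash
python3 -c "
from h import *
def om(im):
    h=cv2.cvtColor(im,cv2.COLOR_BGR2HSV); return (h[...,0]<16)&(h[...,1]>85)&(h[...,2]>50)
for f in('side0','side4','side6'):
    im=cv2.imread(f'pics/{f}.png')
    y0=190;x0=262
    c=cv2.resize(im[y0:232,x0:306],None,fx=8,fy=8,interpolation=cv2.INTER_CUBIC)
    m=cv2.morphologyEx(om(c).astype(np.uint8),cv2.MORPH_OPEN,np.ones((3,3)))
    pts=np.argwhere(m)[:,::-1]
    hull=cv2.convexHull(pts.astype(np.int32)); e=cv2.fitEllipse(hull)
    print(f,(pts.min(0)+.5)/8-.5+[x0,y0],(pts.max(0)+.5)/8-.5+[x0,y0],'ell',(np.array(e[0])+.5)/8-.5+[x0,y0],np.array(e[1])/8)
for z in(.098,.110):
  for x in(.5715,.5735): print(proj('side',(x,-.1153,z)))
"
```

```text
side0 [271.4375 201.8125] [296.5625 219.3125] ell [283.99396706 210.53658485] [17.67952156 25.26628685]
side4 [271.1875 198.6875] [296.6875 216.1875] ell [283.99626923 207.35723114] [17.75125122 25.66999245]
side6 [271.3125 201.3125] [296.5625 216.1875] ell [283.97984505 207.39777184] [17.70416832 25.40369606]
[284.15768535 210.74724699]
[284.90405959 210.57597114]
[284.15562528 207.00785836]
[284.90620288 206.83704206]
```

```bash
python3 -m handwheel '0.25 0.5 0.18 0 -0.2 -0.1 1;0 0.4 0 0 0 0 1;0 0 0 0 0 0 1;0 0 0 0 0 0 1'; python3 -c "
from h import *
go((.5705,-.1155,.135))
"
```

```text
time_s: 14.95
tool_pos: [0.571, -0.1167, 0.1487]
tcp_rot: [-0.705, 0.706, -0.05, 0.05]
force: [-0.4, 0.1, -2.9]
finger_gap: 0.0488
t 14.95 pos [ 0.571  -0.1167  0.1487] F [-0.37  0.09 -2.94] gap 0.0488 shift cm [-0.07  1.37  0.12] jawyaw -8.09
turn [ 0.04 -0.09  0.01]
```

```bash
python3 -m handwheel '-0.07 0.7 0.12 0 -0.1 0 1;0 0.5 0 0 0 0 1;0 0 0 0 0 0 1;0 0 0 0 0 0 1'; python3 -c "
from h import *
go((.5705,-.1155,.128))
"
```

```text
time_s: 15.35
tool_pos: [0.5705, -0.1154, 0.1358]
tcp_rot: [-0.705, 0.706, -0.049, 0.049]
force: [-0.4, 1.4, -2.1]
finger_gap: 0.0483
t 15.35 pos [ 0.5705 -0.1154  0.1358] F [-0.41  1.43 -2.06] gap 0.0483 shift cm [ 0.    0.78 -0.01] jawyaw -7.98
turn [0.04 0.02 0.03]
```

```bash
for i in 1 2 ; do python3 -m handwheel '0 0.25 0 0 0 0 1;0 0.05 0 0 0 0 1;0 0 0 0 0 0 1'; done|egrep 'pos|force'; python3 -c "
from h import *
go((.5705,-.1155,.1265))
"; python3 -m handwheel '0 0.2 0 0 0 0 1;0 0.05 0 0 0 0 1;0 0 0 0 0 0 1';  python3 -c "
from h import *
go((.5705,-.1155,.1265))
"
```

```text
tool_pos: [0.5706, -0.1153, 0.1327]
force: [0.3, 0.7, -1.6]
tool_pos: [0.5708, -0.1154, 0.1297]
force: [-0.7, 0.5, -1.9]
t 15.95 pos [ 0.5708 -0.1154  0.1297] F [-0.69  0.52 -1.93] gap 0.049 shift cm [-0.03  0.32 -0.01] jawyaw -7.98
turn [0.04 0.02 0.06]
time_s: 16.25
tool_pos: [0.571, -0.1155, 0.1276]
tcp_rot: [-0.705, 0.706, -0.049, 0.05]
force: [-0.9, -0.1, 1.0]
finger_gap: 0.0486
t 16.25 pos [ 0.571  -0.1155  0.1276] F [-0.86 -0.15  0.99] gap 0.0486 shift cm [-0.05  0.11 -0.01] jawyaw -7.98
turn [0.05 0.02 0.1 ]
```

```bash
python3 -m handwheel '-0.05 0.1 0 0 0 0 1;0 0 0 0 0 0 1;0 0 0 0 0 0 1';  python3 -c "
from h import *
go((.5705,-.1155,.1265))
im=manip.read_camera('side'); cv2.imwrite('pics/side7.png',im)
a=cv2.resize(im[140:240,230:330],(600,600),interpolation=cv2.INTER_CUBIC); cv2.imwrite('pics/s7c.png',np.clip(a*1.5,0,255).astype(np.uint8))
"
```

```text
time_s: 16.55
tool_pos: [0.571, -0.1155, 0.1272]
tcp_rot: [-0.705, 0.706, -0.048, 0.05]
force: [-1.0, 1.3, 0.6]
finger_gap: 0.0488
t 16.55 pos [ 0.571  -0.1155  0.1272] F [-1.03  1.25  0.59] gap 0.0488 shift cm [-0.05  0.07 -0.01] jawyaw -7.98
turn [0.05 0.02 0.17]
```

View pics/s7c.png

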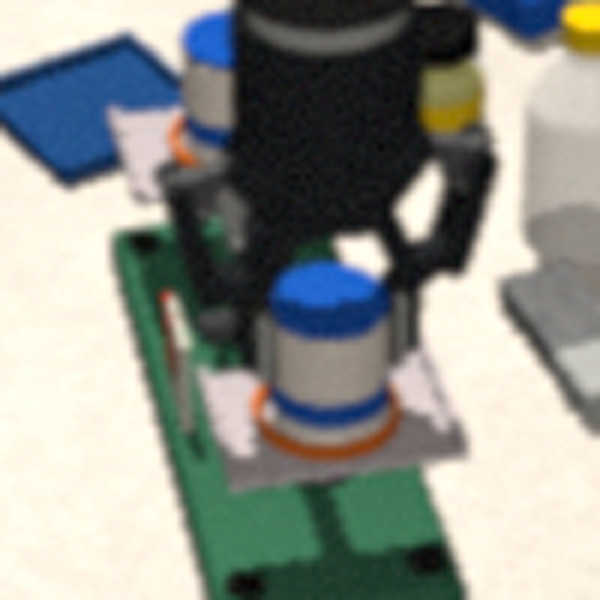

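```bash
python3 -m handwheel '0 0 0 0 0 0 0;0 0 0 0 0 0 0;0 0 0 0 0 0 -1;0 0 0 0 0 0 -1;0 0 0 0 0 0 -1';  python3 -m handwheel '0 -1 0 0 0 0 -1;0 -3 0 0 0 0 -1;0 -4 0 0 0 0 -1;-2 -2 0 0 0 0 -1;-3 0 0 0 0 0 -1'; python3 -m handwheel '-4 0 0 0 0 0 -1;-4 0 0 0 0 0 -1;-2 0 0 0 0 0 -1;0 0 0 0 0 0 -1;0 0 0 0 0 0 -1'; for i in 1 2 3 4; do python3 -m handwheel '0 0 0 0 0 0 -1;0 0 0 0 0 0 -1;0 0 0 0 0 0 -1;0 0 0 0 0 0 -1;0 0 0 0 0 0 -1' >/dev/null; done; python3 -c "
from h import *
go((.610,.122,.19))
im=manip.read_camera('side'); cv2.imwrite('pics/side8.png',im)
imt=manip.read_camera('top'); cv2.imwrite('pics/top8.png',imt)
a=cv2.resize(im[120:240,220:340],(600,600),interpolation=cv2.INTER_CUBIC); cv2.imwrite('pics/s8c.png',np.clip(a*1.5,0,255).astype(np.uint8))
for n,i in(('top',imt),('side',im)): print(n,[(int(x[0]),x[1].tolist(),x[2].tolist()) for x in blobs(lidmask(i))])
for z in(.142,.148,.164,.170): print(z,proj('side',(.610,.122,z)),proj('side',(.571,-.1155,z)))
"
```

```text
time_s: 17.1
tool_pos: [0.5713, -0.1155, 0.1272]
tcp_rot: [-0.705, 0.706, -0.048, 0.05]
force: [-0.2, -0.6, -0.1]
finger_gap: 0.0851
time_s: 17.6
tool_pos: [0.5226, -0.1086, 0.232]
tcp_rot: [-0.705, 0.706, -0.048, 0.05]
force: [0.3, 0.5, -0.1]
finger_gap: 0.0856
time_s: 18.1
tool_pos: [0.4197, -0.0943, 0.237]
tcp_rot: [-0.705, 0.706, -0.045, 0.053]
force: [1.1, -0.2, -0.0]
finger_gap: 0.0853
t 20.1 pos [ 0.4236 -0.0949  0.237 ] F [ 0.13 -0.4   0.18] gap 0.0856 shift cm [15.4   4.85 24.07] jawyaw -7.95
turn [0.09 0.05 0.7 ]
top [(531, [125.8, 115.7], [102, 96, 56, 38]), (48, [150.0, 100.7], [146, 97, 8, 8]), (81, [99.3, 114.2], [95, 109, 10, 11]), (317, [203.7, 187.3], [194, 178, 20, 20]), (104, [311.0, 196.6], [303, 192, 16, 10]), (227, [145.8, 217.6], [135, 203, 29, 23])]
side [(23, [299.2, 109.3], [296, 108, 8, 4]), (39, [317.8, 113.8], [313, 111, 10, 7]), (130, [305.1, 129.5], [290, 121, 31, 19]), (28, [326.9, 132.8], [323, 130, 9, 6]), (116, [268.5, 146.2], [261, 142, 16, 9]), (178, [284.3, 189.6], [275, 184, 19, 12]), (3052, [189.5, 299.1], [149, 258, 90, 76])]
0.142 [268.03085929 146.22705496] [283.98696515 196.91557174]
0.148 [267.9897011  144.40773697] [283.98529669 194.97190711]
0.164 [267.8789691  139.51259992] [283.98070283 189.73411114]
0.17 [267.83707461 137.66039887] [283.97892469 187.74917852]
```

View pics/s8c.png

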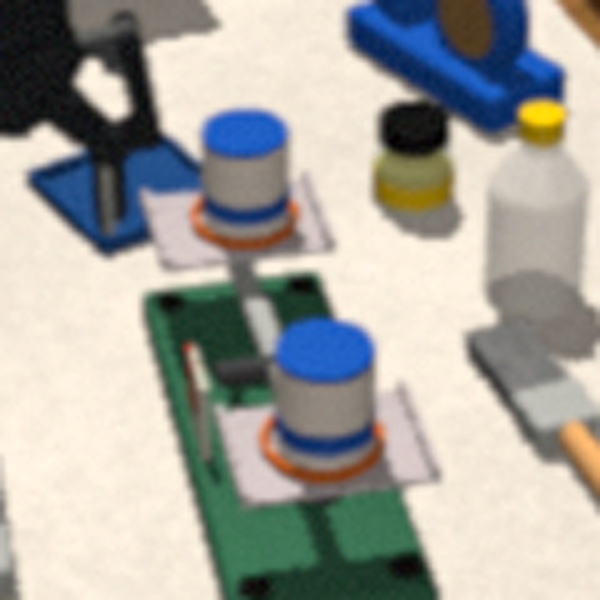

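View pics/top8.png

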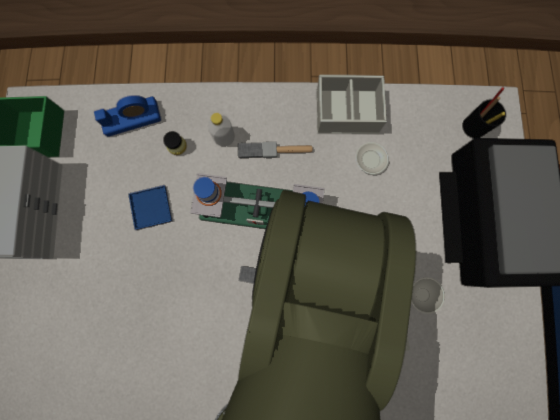

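```bash
python3 -m handwheel '2.5 0 3.9 0 0 0.3 -1;2.5 0 3.9 0 0 0.3 -1;2.5 0 3.9 0 0 0 -1;2.5 0 3.9 0 0 0 -1;2.5 0 3.9 0 0 0 -1';python3 -m handwheel '1 0 2 0 0 0 -1;0 0 0 0 0 0 -1;0 0 0 0 0 0 -1;0 0 0 0 0 0 -1'; python3 -c "
from h import *
go((.610,.122,.17))
b=(203.7,187.3);print(plane('top',b,.142))"
```

```text
time_s: 20.7
tool_pos: [0.5775, 0.0815, 0.2378]
tcp_rot: [-0.704, 0.707, -0.052, 0.054]
force: [0.8, 0.0, 0.7]
finger_gap: 0.0854
time_s: 21.1
tool_pos: [0.5934, 0.1051, 0.2355]
tcp_rot: [-0.704, 0.707, -0.05, 0.051]
force: [0.5, 0.4, 0.5]
finger_gap: 0.0854
t 21.1 pos [0.5934 0.1051 0.2355] F [0.47 0.42 0.47] gap 0.0854 shift cm [1.39 6.55 1.94] jawyaw -8.24
turn [ 0.22 -0.24  0.1 ]
[0.61171734 0.12153834 0.142     ]
```

```bash
python3 -m handwheel '1.4 2 1.9 0.2 -0.2 0.1 -1;0 2 0 0 0 0 -1;0 0 0 0 0 0 -1;0 0 0 0 0 0 -1'; python3 -c "
from h import *
go((.610,.122,.17))"
```

```text
time_s: 21.5
tool_pos: [0.6089, 0.1177, 0.1971]
tcp_rot: [-0.705, 0.705, -0.051, 0.052]
force: [0.1, 0.3, -0.0]
finger_gap: 0.0853
t 21.5 pos [0.6089 0.1177 0.1971] F [ 0.1   0.3  -0.02] gap 0.0853 shift cm [0.04 2.71 0.44] jawyaw -8.34
turn [ 0.03 -0.34  0.1 ]
```

```bash
python3 -m handwheel '0.05 1.5 0.4 0 -0.3 0.1 -1;0 1 0 0 0 0 -1;0 0 0 0 0 0 -1;0 0 0 0 0 0 -1'; python3 -c "
from h import *
go((.610,.122,.104))"
```

```text
time_s: 21.9
tool_pos: [0.6102, 0.1205, 0.1727]
tcp_rot: [0.705, -0.705, 0.049, -0.051]
force: [0.2, -0.0, 0.4]
finger_gap: 0.0852
t 21.9 pos [0.6102 0.1205 0.1727] F [ 0.17 -0.04  0.42] gap 0.0852 shift cm [-0.06  6.87  0.15] jawyaw -8.13
turn [-0.02 -0.13  0.14]
```

```bash
python3 -m handwheel '-0.05 2 0.15 0 -0.1 0.1 -1;0 2 0 0 0 0 -1;0 1.5 0 0 0 0 -1;0 0 0 0 0 0 -1;0 0 0 0 0 0 -1'; python3 -c "
from h import *
go((.610,.122,.104))"
```

```text
time_s: 22.4
tool_pos: [0.6119, 0.1225, 0.119]
tcp_rot: [0.706, -0.705, 0.048, -0.051]
force: [0.3, -0.2, 0.6]
finger_gap: 0.0853
t 22.4 pos [0.6119 0.1225 0.119 ] F [ 0.28 -0.16  0.62] gap 0.0853 shift cm [-0.19  1.5  -0.08] jawyaw -8.02
turn [-0.09 -0.02  0.28]
```

```bash
python3 -m handwheel '-0.2 0.7 -0.08 0 0 0.25 -1;0 0.7 0 0 0 0 -1;0 0 0 0 0 0 -1;0 0 0 0 0 0 -1'; python3 -c "
from h import *
go((.610,.122,.104))"
```

```text
time_s: 22.8
tool_pos: [0.6114, 0.1223, 0.1066]
tcp_rot: [0.706, -0.704, 0.048, -0.051]
force: [0.5, 0.2, -0.4]
finger_gap: 0.0854
t 22.8 pos [0.6114 0.1223 0.1066] F [ 0.47  0.22 -0.41] gap 0.0854 shift cm [-0.13  0.26 -0.05] jawyaw -8.02
turn [-0.17 -0.02  0.22]
```

```bash
python3 -m handwheel '-0.15 0.15 -0.04 0 0 0.2 -1;-0.05 0 0 0 0 0 0;0 0 0 0 0 0 0.2;0 0 0 0 0 0 1;0 0 0 0 0 0 1' 30;  python3 -m handwheel '0 0 0 0 0 0 1;0 0 0 0 0 0 1;0 0 0 0 0 0 1' ; python3 -c "
from h import *
go((.610,.122,.104))"
```

```text
time_s: 23.3
tool_pos: [0.6097, 0.1222, 0.106]
tcp_rot: [0.707, -0.704, 0.049, -0.05]
force: [-0.3, 0.0, -0.3]
finger_gap: 0.0502
time_s: 23.6
tool_pos: [0.6097, 0.1222, 0.1061]
tcp_rot: [0.707, -0.704, 0.049, -0.05]
force: [0.6, -1.2, 0.8]
finger_gap: 0.0503
t 23.6 pos [0.6097 0.1222 0.1061] F [ 0.58 -1.19  0.76] gap 0.0503 shift cm [ 0.03  0.21 -0.02] jawyaw -8.02
turn [-0.19 -0.02  0.08]
```

```bash
python3 -m handwheel '0 -0.3 0 0 0 0 1;0 -0.3 0 0 0 0 1;0 -0.3 0 0 0 0 1;0 -0.3 0 0 0 0 1;0 -0.3 0 0 0 0 1' 40;  python3 -m handwheel '0 -0.3 0 0 0 0 1;0 -0.3 0 0 0 0 1;0 -0.3 0 0 0 0 1;0 -0.3 0 0 0 0 1;0 -0.4 0 0 0 0 1' ;python3 -m handwheel '0 -0.7 0 0 0 0 1;0 -1 0 0 0 0 1;0 -1.5 0 0 0 0 1;0 -1 0 0 0 0 1;0 0 0 0 0 0 1' ; python3 -c "
from h import *
go((.589,.2905,.15))"
```

```text
time_s: 24.1
tool_pos: [0.6089, 0.1222, 0.1209]
tcp_rot: [0.706, -0.704, 0.05, -0.049]
force: [0.7, -0.5, -3.0]
finger_gap: 0.0504
time_s: 24.6
tool_pos: [0.6082, 0.1218, 0.1378]
tcp_rot: [0.706, -0.705, 0.05, -0.049]
force: [0.6, 0.6, -3.0]
finger_gap: 0.0494
time_s: 25.1
tool_pos: [0.6086, 0.1218, 0.1841]
tcp_rot: [0.706, -0.704, 0.05, -0.049]
force: [0.5, -1.0, -3.1]
finger_gap: 0.05
t 25.1 pos [0.6086 0.1218 0.1841] F [ 0.49 -1.04 -3.06] gap 0.05 shift cm [-4.29  3.45 16.42] jawyaw -8.02
turn [-0.15 -0.02 -0.06]
```

```bash
python3 -m handwheel '-0.9 0 3.6 0 0 0 1;-0.9 0 3.6 0 0 0 1;-0.9 0 3.6 0 0 0 1;-0.9 0 3.6 0 0 0 1;-0.4 0 1.3 0 0 0 1';python3 -m handwheel '0 0 0 0 0 0 1;0 0 0 0 0 0 1;0 0 0 0 0 0 1'; python3 -c "
from h import *
go((.588,.291,.10))"
```

```text
time_s: 25.6
tool_pos: [0.5918, 0.2852, 0.1843]
tcp_rot: [0.706, -0.704, 0.052, -0.052]
force: [0.0, -0.3, -2.9]
finger_gap: 0.05
time_s: 25.9
tool_pos: [0.591, 0.2854, 0.1832]
tcp_rot: [0.705, -0.705, 0.051, -0.051]
force: [0.2, -1.2, -3.9]
finger_gap: 0.0498
t 25.9 pos [0.591  0.2854 0.1832] F [ 0.21 -1.21 -3.87] gap 0.0498 shift cm [-0.38  8.32  0.51] jawyaw -8.26
turn [-0.02 -0.26 -0.03]
```

```bash
python3 -m handwheel '-0.4 3 0.5 0 0 0 1;0 4 0 0 0 0 1;0 3 0 0 0 0 1;0 0 0 0 0 0 1;0 0 0 0 0 0 1'; python3 -c "
from h import *
go((.588,.291,.028))"
```

```text
time_s: 26.4
tool_pos: [0.5913, 0.2842, 0.0834]
tcp_rot: [0.705, -0.705, 0.053, -0.055]
force: [1.0, 0.5, -2.6]
finger_gap: 0.0492
t 26.4 pos [0.5913 0.2842 0.0834] F [ 1.03  0.54 -2.56] gap 0.0492 shift cm [-0.45  5.54  0.61] jawyaw -8.77
turn [-0.04 -0.77  0.22]
```

```bash
python3 -m handwheel '-0.45 1 0.7 0 -0.5 0.2 1;-0.1 2 0.1 0 0 0 1;0 1 0 0 0 0 1;0 0 0 0 0 0 1;0 0 0 0 0 0 1'; python3 -c "
from h import *
go((.588,.291,.028))"
```

```text
time_s: 26.9
tool_pos: [0.5917, 0.2951, 0.0488]
tcp_rot: [0.707, -0.703, 0.048, -0.054]
force: [-0.4, 0.5, -3.4]
finger_gap: 0.0497
t 26.9 pos [0.5917 0.2951 0.0488] F [-0.36  0.47 -3.42] gap 0.0497 shift cm [-0.32  2.08 -0.48] jawyaw -8.31
turn [-0.4  -0.31  0.46]
```

```bash
python3 -m handwheel '-0.35 0.7 -0.4 -0.4 0 0.4 1;0 0.4 0 0 0 0 1;0 0 0 0 0 0 1;0 0 0 0 0 0 1'; python3 -c "
from h import *
go((.588,.291,.028))"
```

```text
time_s: 27.3
tool_pos: [0.5888, 0.2922, 0.0393]
tcp_rot: [0.706, -0.705, 0.05, -0.052]
force: [-0.2, 0.3, -3.1]
finger_gap: 0.0496
t 27.3 pos [0.5888 0.2922 0.0393] F [-0.24  0.27 -3.05] gap 0.0496 shift cm [-0.06  1.13 -0.14] jawyaw -8.3
turn [-0.07 -0.3   0.18]
```

```bash
python3 -m handwheel '-0.06 0.6 -0.14 0 0 0.2 1;0 0.2 0 0 0 0 1;0 0 0 0 0 0 1;0 0 0 0 0 0 1'; python3 -c "
from h import *
go((.588,.291,.028))";python3 -m handwheel '0 0.2 0 0 0 0 1;0 0 0 0 0 0 1;0 0 0 0 0 0 1';python3 -c "
from h import *
go((.588,.291,.028))"
```

```text
time_s: 27.7
tool_pos: [0.5881, 0.2908, 0.0308]
tcp_rot: [0.706, -0.705, 0.051, -0.051]
force: [0.5, -0.8, -2.5]
finger_gap: 0.0497
t 27.7 pos [0.5881 0.2908 0.0308] F [ 0.48 -0.79 -2.53] gap 0.0497 shift cm [-0.01  0.28  0.01] jawyaw -8.3
turn [-0.08 -0.3  -0.02]
time_s: 28.0
tool_pos: [0.5882, 0.2909, 0.0287]
tcp_rot: [0.706, -0.705, 0.051, -0.051]
force: [0.0, 0.8, -3.7]
finger_gap: 0.0496
t 28.0 pos [0.5882 0.2909 0.0287] F [ 0.05  0.78 -3.7 ] gap 0.0496 shift cm [-0.02  0.07  0.01] jawyaw -8.31
turn [-0.09 -0.31 -0.02]
```

```bash
for i in 1 2; do python3 -m handwheel '0 0.1 0 0 0 0 1;0 0 0 0 0 0 1;0 0 0 0 0 0 1'|egrep 'pos|force'; python3 -c "
from h import *
go((.588,.291,.028))"; done
```

```text
tool_pos: [0.5883, 0.291, 0.0278]
force: [0.6, 0.4, -3.1]
t 28.3 pos [0.5883 0.291  0.0278] F [ 0.63  0.42 -3.14] gap 0.0497 shift cm [-0.03 -0.02 -0.01] jawyaw -8.3
turn [-0.1 -0.3 -0. ]
tool_pos: [0.5884, 0.2911, 0.0268]
force: [-0.5, 0.2, -3.0]
t 28.6 pos [0.5884 0.2911 0.0268] F [-0.49  0.21 -2.98] gap 0.0495 shift cm [-0.04 -0.12 -0.01] jawyaw -8.3
turn [-0.11 -0.3   0.01]
```

```bash
for i in 1 2; do python3 -m handwheel '0 0.1 0 0 0 0 1;0 0 0 0 0 0 1;0 0 0 0 0 0 1'|egrep 'pos|force';  done
```

```text
tool_pos: [0.5887, 0.2912, 0.027]
force: [0.8, 0.1, -3.3]
tool_pos: [0.589, 0.2913, 0.0267]
force: [-0.3, -0.4, -1.9]
```

```bash
python3 -m handwheel '0 0.1 0 0 0 0 1;0 0 0 0 0 0 1'|egrep 'pos|force'; python3 -c "
from h import *
im=manip.read_camera('side'); cv2.imwrite('pics/side9.png',im)
a=cv2.resize(im[110:210,200:300],(600,600),interpolation=cv2.INTER_CUBIC); cv2.imwrite('pics/s9c.png',np.clip(a*1.5,0,255).astype(np.uint8))"
```

```text
tool_pos: [0.5892, 0.2914, 0.0269]
force: [0.3, 0.2, -3.2]
```

View pics/s9c.png

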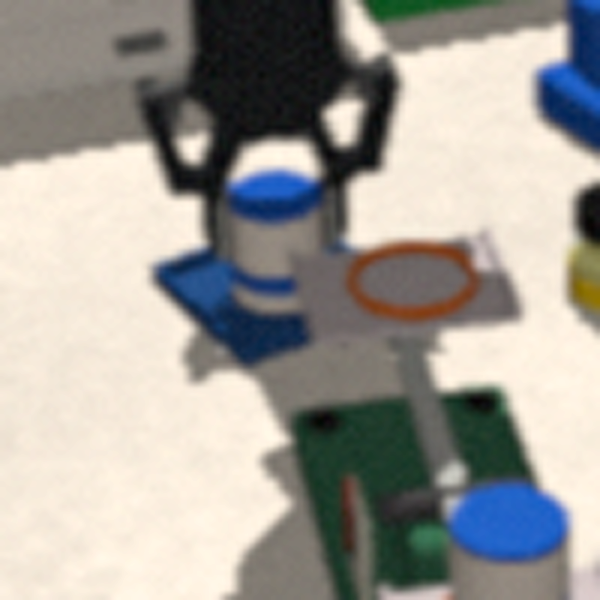

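```bash
for i in 1 2; do python3 -m handwheel '-0.04 0.15 0 0 0 0 1;0 0 0 0 0 0 1;0 0 0 0 0 0 1'|egrep 'pos|force';  done
```

```text
tool_pos: [0.5896, 0.2916, 0.0268]
force: [-1.0, 0.8, -1.5]
tool_pos: [0.5898, 0.2918, 0.0268]
force: [0.0, -0.5, 0.7]
```

Contact: the downward force is now carried by the tray floor. Release, retreat and check.

```bash
python3 -m handwheel '0 0 0 0 0 0 0;0 0 0 0 0 0 0;0 0 0 0 0 0 -1;0 0 0 0 0 0 -1;0 0 0 0 0 0 -1';  python3 -m handwheel '0 -1 0 0 0 0 -1;0 -3 0 0 0 0 -1;0 -4 0 0 0 0 -1;0 -4 0 0 0 0 -1;0 -4 0 0 0 0 -1'; python3 -m handwheel '-4 0 0 0 0 0 -1;-4 0 0 0 0 0 -1;-4 0 0 0 0 0 -1;0 0 0 0 0 0 -1;0 0 0 0 0 0 -1'; python3 -c "
from h import *
im=manip.read_camera('side'); cv2.imwrite('pics/side10.png',im)
imt=manip.read_camera('top'); cv2.imwrite('pics/top10.png',imt)
for n,i in(('top',imt),('side',im)): print(n,[(int(x[0]),x[1].tolist(),x[2].tolist()) for x in blobs(lidmask(i))])
print(proj('side',(.571,-.1155,.142)),proj('side',(.589,.291,.064)),proj('top',(.589,.291,.064)))
go((.42,.1,.2))"
```

```text
time_s: 30.55
tool_pos: [0.5902, 0.292, 0.0263]
tcp_rot: [0.707, -0.704, 0.049, -0.053]
force: [-0.2, -0.1, 0.7]
finger_gap: 0.0855
time_s: 31.05
tool_pos: [0.5848, 0.2892, 0.1861]
tcp_rot: [-0.704, 0.706, -0.053, 0.049]
force: [0.7, 0.6, -0.4]
finger_gap: 0.0856
time_s: 31.55
tool_pos: [0.4694, 0.3103, 0.1998]
tcp_rot: [0.709, -0.702, 0.047, -0.056]
force: [0.3, -0.4, 0.5]
finger_gap: 0.0855
top [(430, [124.5, 116.1], [102, 96, 55, 37]), (40, [150.0, 100.6], [147, 97, 7, 8]), (73, [98.9, 114.0], [94, 109, 10, 11]), (292, [141.8, 202.0], [133, 193, 19, 19]), (341, [307.2, 203.8], [297, 194, 21, 21]), (1864, [371.7, 314.3], [323, 284, 75, 62])]
side [(22, [299.2, 109.2], [296, 108, 8, 4]), (40, [317.9, 113.8], [313, 111, 11, 7]), (126, [305.2, 129.6], [290, 121, 31, 19]), (27, [327.0, 132.8], [324, 130, 8, 6]), (83, [245.6, 142.1], [239, 139, 14, 7]), (180, [284.2, 196.6], [275, 191, 19, 12]), (1841, [202.3, 314.8], [168, 271, 73, 73])]
[283.98696515 196.91557174] [244.96735523 142.05263723] [142.30151476 203.4072405 ]
t 31.65 pos [0.47   0.3101 0.1993] F [ 0.42 -0.    0.42] gap 0.0853 shift cm [ -1.86  -0.33 -21.52] jawyaw -8.45
turn [-0.61 -0.45  0.65]
```

View pics/side10.png

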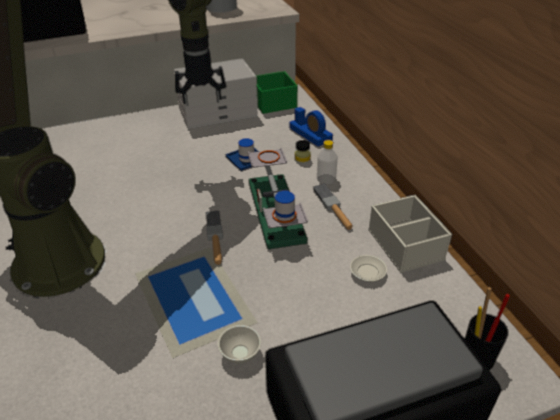

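View pics/top10.png

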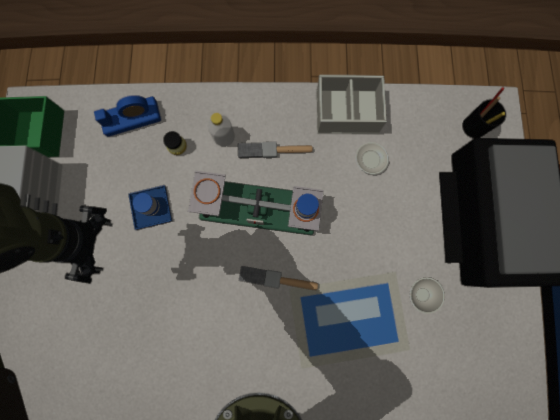

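```bash
python3 -c "
from h import *
t=cv2.imread('pics/top10.png');s=cv2.imread('pics/side10.png')
a,_=ell(lidmask,t,(133,193,19,19)); b,_=ell(lidmask,s,(239,139,14,7)); print('pot A',tri(a,b),plane('top',a,.064))
a,_=ell(lidmask,t,(297,194,21,21)); b,_=ell(lidmask,s,(275,191,19,12)); print('pot B',tri(a,b))
t=cv2.imread('pics/top0.png'); c=cv2.resize(t[175:240,115:185],None,fx=8,fy=8,interpolation=cv2.INTER_CUBIC)
m=bluemask(c).astype(np.uint8); q=max(cv2.findContours(m,0,1)[0],key=cv2.contourArea)
r=cv2.minAreaRect(q)
P=np.array([plane('top',(p+.5)/8-.5+[115,175],.012) for p in cv2.boxPoints(r)]); print(P.round(4),P.mean(0),[np.linalg.norm(P[i]-P[i-1]).round(4) for i in range(4)])
for f in ('0','10'):
  im=cv2.imread(f'pics/top{f}.png'); h=cv2.cvtColor(im,cv2.COLOR_BGR2HSV)
"
python3 - <<'E'
import cv2,numpy as np
a=cv2.imread('pics/top0.png');b=cv2.imread('pics/top10.png')
for n,(x,y,w,h) in dict(dish=(350,140,45,40),bowl=(405,272,45,45),medium=(205,108,32,42),jar=(160,128,30,30),br1=(235,138,80,24)).items():
    print(n,cv2.phaseCorrelate(np.float32(cv2.cvtColor(a,6)[y:y+h,x:x+w]),np.float32(cv2.cvtColor(b,6)[y:y+h,x:x+w])))
a=cv2.imread('pics/side0.png');b=cv2.imread('pics/side10.png')
x,y,w,h=200,205,25,60
print('br2',cv2.phaseCorrelate(np.float32(cv2.cvtColor(a,6)[y:y+h,x:x+w]),np.float32(cv2.cvtColor(b,6)[y:y+h,x:x+w])))
E
```

```text
pot A (array([0.59220739, 0.29358603, 0.06138706]), np.float64(0.0013653884850811293)) [0.59238398 0.29250248 0.064     ]
pot B (array([ 0.5723228 , -0.11508539,  0.14302512]), np.float64(0.0012151173475347956))
[[0.6247 0.3541 0.012 ]
 [0.6481 0.2538 0.012 ]
 [0.5532 0.2273 0.012 ]
 [0.5302 0.3259 0.012 ]] [0.58902744 0.29027867 0.012     ] [np.float64(0.0987), np.float64(0.103), np.float64(0.0985), np.float64(0.1012)]
dish ((0.5072730874392235, -0.04872552795824703), 0.988169297642178)
bowl ((0.4964397482394318, 0.544004094852923), 0.9987471804206753)
medium ((0.03843029487559235, 0.49437701844178505), 1.0054237195187146)
jar ((0.02327768519021234, 0.04038801056542063), 1.008884851137797)
br1 ((0.01666104232207033, 0.022604984102011727), 0.9984624949594338)
br2 ((0.6457456185756687, -0.3696302795268629), 0.5615234600702922)
```

```bash
python3 -m handwheel '0 0 0 0 0 0 -1;0 0 0 0 0 0 -1' >/dev/null; python3 -c "
from h import *
go((.42,.1,.2)); print(manip.finish_job())"
```

```text
t 31.85 pos [0.4718 0.3099 0.1992] F [-0.24  0.06  0.66] gap 0.0857 shift cm [ -2.    -0.34 -21.53] jawyaw -8.55
turn [-0.61 -0.54  0.68]
the job is handed in; nothing more can be done
None
```

The heavier pot now stands in the blue tray and the lighter one is still seated in the right pan. I handed the job in at about 32 s of the 72 s allowed.

- **Weighing:** I seated one pot in each collar and let go of both. After 2.5 s the beam rested on its left stop, with the left pot's lid at about 142 mm and the right one's at about 164 mm. So the left pot is the heavier, and the wrist readings agreed (about 3 N against 2 N, noisy). Both lid heights match a pot flat on the pan floor rather than on the rim. The vertical wrist force stayed within a few newtons throughout.
- **Right pot:** the last pictures put its lid at 143 mm, so it is seated with the pan down.
- **Tray pot:** it stands upright, about 3–4 mm off the tray's measured centre by the cameras. I left it there, since it has over 15 mm to the walls.
- **Other things on the table:** the dish, bowl, bottle, yellow jar and one brush showed no shift between the first and last pictures. The numeric check for the second brush was unreliable because the arm's shadow fell across it (match only 0.56). By eye it is in the same place.
- **Robot:** at hand-in the gripper was open and clear of everything.

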